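# Set and clamp the expanding trivet

## Robot

A 6-joint arm with a two-finger parallel gripper is mounted at the origin on the work surface. World frame = base frame: x ahead of the robot, y to its left, z up, the work surface at z = 0. Lengths are in m, angles in rad, forces in N, time in s.
With the tool pointing down it reaches from about 0.325 to 0.875 m from the base axis. Payload 4.4 kg.
Tool frame: the origin (TCP) lies between the finger pads; the fingertips stand 22 mm ahead of it and the grasp point (between the pads) lies 3 mm ahead of it (r.tcp_to_tips is the z of the fingertips in the tool frame, in m); z points along the fingers, y is the line along which they close (so a half turn about z gives the same grasp; the last joint's range is limited). The gripper opens to 85 mm and grips with 20 to 120 N. Pads are 22 mm wide; open, the fingers measure 114 mm over their backs; the gripper's body (76 mm by 85 mm) begins 54 mm behind the grasp point. The pads swing forward as they close: fully open they stand 13 mm farther back than shut.
Start: joints at [1.054, 0.207, 1.542, -0, 1.393, -0.15], TCP at [0.206, 0.537, 0.253] pointing down, gripper open.
Joint ranges: [-2.73, 2.73], [-0.86, 2.22], [0.23, 2.46], [-1.11, 4.25], [0.08, 2.63], [-2.82, 2.82]. Speed limits (rad/s): [2.79, 2.79, 3.14, 3.14, 3.14, 3.14].

## Interface

Orientations are given as [roll, pitch, yaw] about the fixed x, y, z axes, in that order (R = Rz(yaw) Ry(pitch) Rx(roll)).
In Python, from plant import r gives the robot as it stands. Calls block until the motion is done:
- r.goto(position, orientation): joint-space move of the TCP to a pose.
- r.move_straight(position, max_speed=0.15, ori=None): straight line of the TCP; ori=None keeps the orientation; max_speed is the mean speed in m/s.
- r.movej(angles): joint-space move.
- r.command_gripper(opening): finger opening in m; the grip force is fixed at half the most; returns when the fingers have stopped.
- r.hold(seconds).
- r.inverse_kinematics(position, orientation): joint angles nearest the present ones, or None.
- r.state(): the state.
- r.read_camera(name): name is "side" or "top"; returns a dict with "pixels" (480x640x3 uint8, red, green, blue), "mtx" (3x3 intrinsics, pixels), "extrinsics" (4x4, takes a point from camera to world coordinates). Camera axes: x right, y down, z forward; pixel columns grow to the right and rows downward; lengths in m; the calibration is good to about 2 mm. A picture is of the moment at which its call begins. There is no depth.
A pose or a line that the arm cannot do raises r.IKError and nothing moves.
- r.finish_job(): hands the job in; it is judged then, once.
The state is a dict: "time": time; "q": joint angles; "qd": joint speeds; "tau": joint torques, N m; "tcp_pos": TCP position; "ee_rot": TCP orientation; "ft_force": force on the tool from outside, world axes, zero at the start; "ft_torque": the same for the moment, N m; "opening": finger opening in m; "grasp_force": force on a finger pad.
Only numpy, scipy, OpenCV 4.12 (cv2) and the standard library are available. Lean on these libraries where they do the work, as an engineer would, in place of code of your own. Each camera call takes 0.05 s, during which the arm holds its last target. There are 200 camera calls.

## Task

The pot needs a wider rest: pull the expanding trivet's spring-loaded sliding leg out by its cheek until its index finger stands level with the line on the brass length mark, and only then, holding the leg there, squeeze the cam lever's black thumb plate fully shut towards the leg's back plate. Finish while still gripping the leg at the mark, lever and back plate squeezed firmly together between the fingers: do not let go or slacken the grip. Leave the brass mark, the pot, the tumbler and the tray where they are.

Things in the scene. Friction and masses are not known exactly. Their poses are not given: they have to be found in the camera images.
- trivet: fixed half of the expanding trivet, screwed to the counter: 60 mm wide base, two low aluminium rails (tops 16 mm above the counter), dark 130 mm cross bar at its -y end. Origin on the counter on its centre line; z up, its own +y is the way the leg pulls out, x is across. Axes of leg, lever and mark stay parallel to these
- leg: sliding leg: flat steel bar between the rails, dark cross bar at its +y end, aluminium carriage on top. Origin on the trivet's centre line, at the trivet's origin when fully in; slides 0 to 140 mm along +y, starts fully in. A spring pulls it back in with 4 N (fully in) to 7 N (fully out), so it must be held all the time
- leg_grip (a point): point on the carriage, on the leg's centre line (x = 0, y = 0 of the leg), 46 mm above the counter: midway between the outer faces of back plate and shut thumb plate, then 30 mm apart across x. Beside these plates and the cheek (all 23 to 60 mm above the counter) nothing is higher than 22 mm
- leg_back (a point): middle of the outer (+x) face of the leg's fixed aluminium back plate, 46 mm above the counter, 15 mm to +x of the centre line and 10 mm behind (-y of) leg_grip; the plate is 6 mm thick, 62 mm along y, and meets the cheek at its +y end
- leg_cheek (a point): middle of the near (-y) face of the pull cheek: upright aluminium plate 6 mm thick, across x from 9 to 62 mm off the centre line on the +x side, its near face 15 mm ahead (+y) of leg_grip, this point 40 mm to +x, 46 mm above the counter. A finger standing outside the back plate pushes the leg out here when moved along +y
- lever (a joint): sliding cam lever carried by the leg: 0 = fully open, 0.018 m = fully shut (stop); it slides along the trivet's +x, towards the back plate, against about 3 N friction and stays where left. Starts at 0 to 4 mm
- lever_plate (a point): middle of the outer (-x) face of the lever's upright black thumb plate (50 mm along y, 35 mm high, top at 60 mm, 6 mm thick), 46 mm above the counter; 33 mm from the leg's centre line towards -x when open, 15 mm when shut; 10 mm behind (-y of) leg_grip
- leg_index (a point): the dark index finger on the leg, a thin bar (4 mm along y) reaching across x over the +x rail, this point 42 mm to +x of the centre line, 70 mm behind (-y of) leg_grip, 20 mm above the counter
- mark_line (a point): thin dark line on the brass length mark, a saddle 30 mm (x) by 12 mm (y), 18 mm high, beside the +x rail, 42 mm from the centre line. It stands 50 to 110 mm ahead (+y) of the index at the start; about 10 N would shove it along the rail, which is not wanted. The leg is at the mark when leg_index and mark_line have the same y in the trivet's frame
- pot: bystander: covered aluminium pot, 182 mm across, 131 mm high with its knob; origin at the centre of its underside
- tumbler: bystander: glass tumbler, 72 mm across, 100 mm high; origin at the centre of its underside
- tray: bystander: blue plastic tray, 220 x 160 x 30 mm; origin at the centre of its underside

How it is judged:
On the way, in this order (a step that is already met when the one before it is completed fails the run):
1. the leg is out at the mark (index within 6 mm of the line) with the lever still open (y of leg_index in the frame of mark_line between -0.006 and 0.006 m and value of joint lever below 0.009 m), for 0.2 s.
2. the lever is slid shut with the leg held at the mark (y of leg_index in the frame of mark_line between -0.006 and 0.006 m and value of joint lever above 0.0155 m), for 0.2 s.
At the end, for the whole second after the job is handed in: the index is within 6 mm of the mark's line, the lever is shut to within 2.5 mm of its stop, and the fingers still grip leg and lever (contact force summed over both, more than 12 N) (all of step 2 and contact force between the fingers and leg above 12 N); the arm keeps its last pose, push and grip.
It fails at once if the lever is shut (past 12 mm) while the index is more than 9 mm from the mark (value of joint lever above 0.012 m and not (y of leg_index in the frame of mark_line between -0.009 and 0.009 m)).
It fails at once if the brass mark is shoved more than 4 mm (distance of mark_line from where it was at the start of the episode above 0.004 m).
It fails at once if the pot is shifted more than 20 mm (distance of pot from where it was at the start of the episode above 0.02 m).
It fails at once if the tumbler is shifted more than 20 mm (distance of tumbler from where it was at the start of the episode above 0.02 m).
It fails at once if the tray is shifted more than 20 mm (distance of tray from where it was at the start of the episode above 0.02 m).
It also fails if it takes over 32 s, if anything falls off the work surface, if the arm or the gripper's body presses on something with over 40 N, if the wrist force passes 120 N, or if a joint passes its speed limit or range.

## Working session

There is one attempt and no reset: what is moved stays moved. The work goes in short steps, each a Python script; the robot and the scene stay as the last script left them, time stands still between calls to the robot, and variables do not carry over. Pictures are saved under pics/ and viewed, at most 10 in all, crops included, and the job is handed in when it is done.

```bash
ls; mkdir -p pics; python3 - <<'E'
from plant import r
import cv2,numpy as np
for n in("top","side"):
    c=r.read_camera(n); cv2.imwrite(f"pics/{n}0.png",c["pixels"][:,:,::-1]); print(n,c["mtx"].round(1).tolist(),c["extrinsics"].round(3).tolist())
s=r.state();print(s["time"],s["tcp_pos"],s["ee_rot"],s["opening"],r.tcp_to_tips)
E
```

```text
pics
top [[551.2, 0.0, 322.0], [0.0, 551.2, 245.7], [0.0, 0.0, 1.0]] [[-0.016, -0.992, 0.126, 0.296], [-1.0, 0.014, -0.016, -0.03], [0.014, -0.126, -0.992, 1.61], [0.0, 0.0, 0.0, 1.0]]
side [[598.2, 0.0, 319.9], [0.0, 598.2, 235.8], [0.0, 0.0, 1.0]] [[0.68, -0.506, 0.53, -0.311], [-0.733, -0.474, 0.488, -0.791], [0.004, -0.721, -0.693, 1.136], [0.0, 0.0, 0.0, 1.0]]
0.1 [0.20590905 0.536171   0.25221998] [-3.13951341e+00 -3.12382610e-04  2.77479924e+00] 0.08555694392789558 0.022
```

View pics/top0.png

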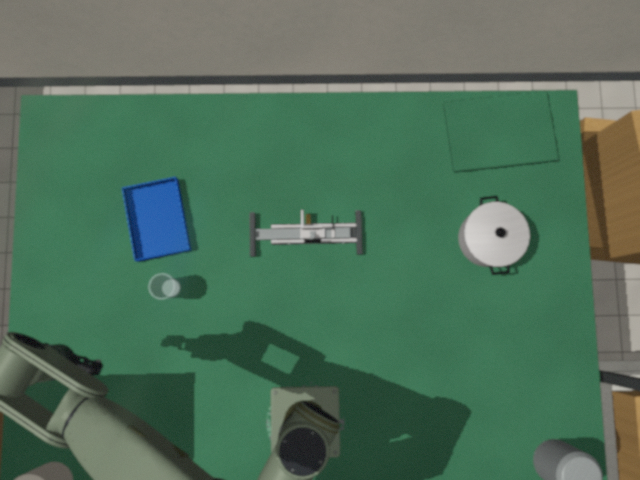

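View pics/side0.png

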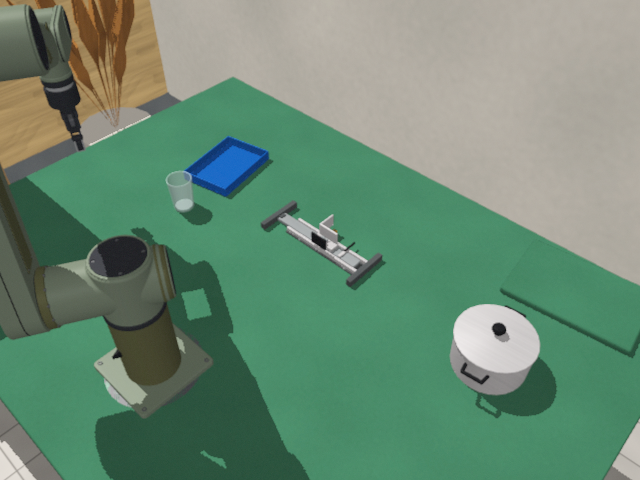

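The top view shows the trivet at about (305,233), with its +y pointing image-left (world +y). The cheek is near (303,215), the index near (335,220) and the brass mark near (309,218). The side view confirms this layout. Next I'll enlarge both.

```bash
python3 - <<'E'
import cv2,numpy as np
a=cv2.imread("pics/top0.png")[195:270,235:375]; b=cv2.imread("pics/side0.png")[195:290,255:390]
cv2.imwrite("pics/topc.png",cv2.resize(a,None,fx=5.7,fy=5.7,interpolation=cv2.INTER_CUBIC))
cv2.imwrite("pics/sidec.png",cv2.resize(b,None,fx=5.9,fy=5.9,interpolation=cv2.INTER_CUBIC))
E
```

```text
(no output)
```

View pics/topc.png

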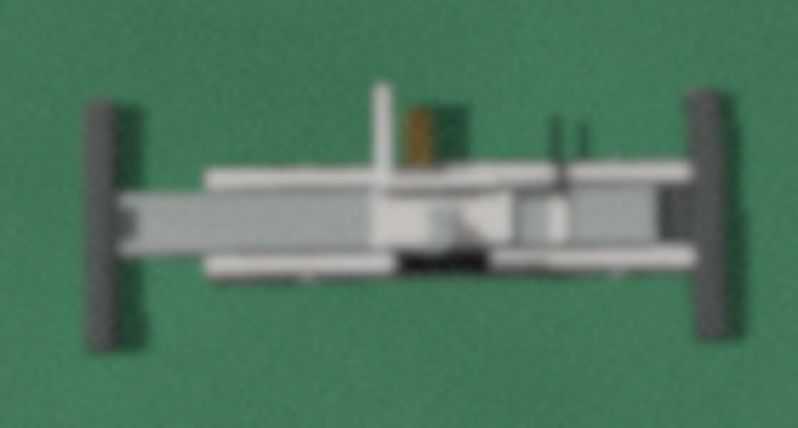

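View pics/sidec.png

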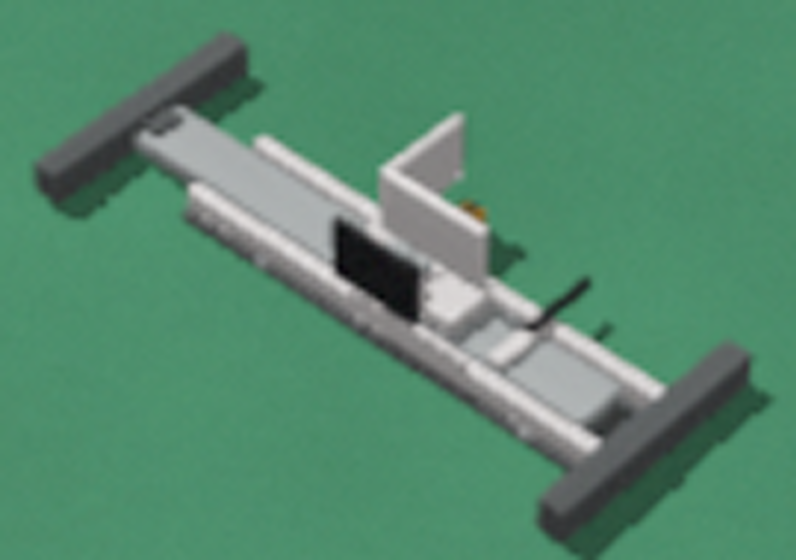

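The top crop shows the brass mark at crop x≈406–432 and the index at x≈557. The cheek is at x≈383 and the black thumb plate at (445,262). In the side crop the cheek tip is at (462,115), the back plate's end corner at (487,228) and the index tip at (587,283). Next I'll measure with rays.

```bash
cat > h.py <<'E'
import numpy as np,cv2
from plant import r
def cam(n):
    c=r.read_camera(n); return c["pixels"],np.array(c["mtx"]),np.array(c["extrinsics"])
def ray(c,uv):
    d=c[2][:3,:3]@np.linalg.inv(c[1])@np.array([*uv,1.]); return c[2][:3,3],d/np.linalg.norm(d)
def plane(c,uv,z):
    o,d=ray(c,uv); return o+d*(z-o[2])/d[2]
def tri(c1,u1,c2,u2):
    P=[np.array(c[1])@np.linalg.inv(c[2])[:3] for c in(c1,c2)]
    X=cv2.triangulatePoints(P[0],P[1],np.array(u1,float),np.array(u2,float)).ravel(); X=X[:3]/X[3]
    o,d=ray(c1,u1);e=np.linalg.norm(np.cross(X-o,d)); return X,e
def blobs(m,amin=4):
    n,l,s,c=cv2.connectedComponentsWithStats(m.astype(np.uint8)); return [(c[i].round(2),s[i].tolist()) for i in range(1,n) if s[i][4]>=amin]
E
python3 - <<'E'
from h import *
t=cam("top");s=cam("side")
T=lambda x,y:((x+.5)/5.7-.5+235,(y+.5)/5.7-.5+195)
S=lambda x,y:((x+.5)/5.9-.5+255,(y+.5)/5.9-.5+195)
for n,a,b in [("cheek +x end top",(383,85),(463,116)),("cheek/back corner",(383,183),(382,168)),("back -y end top",(511,190),(487,228)),("index tip",(557,117),(588,283)),
 ("lever top +y",(398,257),(337,220)),("lever top -y",(488,255),(419,270))]:
    X,e=tri(t,T(*a),s,S(*b)); print(n,X.round(4),round(e,4))
def sub(c,x0,x1,y0,y1):
    return cv2.cvtColor(c[0][y0:y1,x0:x1],cv2.COLOR_RGB2HSV).astype(int)
h=sub(t,235,375,195,270)
br=(h[...,0]<28)&(h[...,1]>110); 
for c,st in blobs(br): print("brass",c,st,plane(t,c+[235,195],.018).round(4))
dk=(h[...,1]<60)&(h[...,2]<110)
for c,st in blobs(dk,8): print("dark",c,st,plane(t,c+[235,195],.02).round(4))
# line profiles: rows of index and brass
g=cv2.cvtColor(t[0],cv2.COLOR_RGB2GRAY)
print(t[0][216:225,304:314].tolist()[2:7:2]); print(g[215:224,328:342])
E
```

```text
cheek +x end top [ 5.991e-01 -2.000e-04  5.840e-02] 0.0004
cheek/back corner [0.548  0.0013 0.0597] 0.0011
back -y end top [ 0.5437 -0.0635  0.0674] 0.0007
index tip [ 0.5883 -0.088   0.0182] 0.0006
lever top +y [ 0.511  -0.0057  0.0577] 0.0009
lever top -y [ 0.5128 -0.0517  0.0558] 0.0006
brass [73.04 23.65] [72, 20, 3, 8, 23] [ 0.5792 -0.0171  0.018 ]
dark [122.39  36.8 ] [115, 15, 13, 44, 299] [ 0.5379 -0.1607  0.02  ]
dark [17.7  38.87] [15, 17, 10, 44, 262] [0.5362 0.1445 0.02  ]
dark [97.12 31.31] [93, 28, 7, 6, 16] [ 0.5552 -0.0872  0.02  ]
dark [80.45 45.55] [68, 42, 35, 7, 98] [ 0.5139 -0.0379  0.02  ]
dark [45.53 48.63] [38, 48, 15, 2, 19] [0.5063 0.0637 0.02  ]
[[[95, 121, 100], [82, 105, 73], [91, 93, 54], [94, 80, 47], [95, 79, 47], [89, 77, 40], [72, 73, 45], [48, 69, 48], [38, 71, 49], [33, 67, 47]], [[98, 122, 104], [80, 103, 73], [92, 90, 58], [97, 85, 48], [98, 82, 43], [92, 81, 45], [77, 77, 49], [50, 71, 48], [36, 71, 49], [36, 70, 51]], [[100, 122, 104], [82, 103, 73], [90, 89, 57], [96, 82, 47], [101, 82, 47], [97, 82, 47], [80, 78, 49], [58, 73, 54], [43, 67, 53], [45, 71, 57]]]
[[100 103  95  91  89  91  98  99  97  97  98 102 102 102]
 [100 102  97  85  79  85  94  97  91  85  92  98 101 104]
 [101 101  95  85  73  84  95  94  89  79  87  97 100  98]
 [101 101  97  82  74  79  96  92  86  75  85  94 101 101]
 [100 102  95  85  76  84  97  93  86  76  86  96 100  99]
 [ 99 100  95  85  75  82  95  98  81  76  87  98 103 102]
 [101 101  96  83  71  83  94  95  85  77  87  95  99 102]
 [104 103  99  88  73  79  89  93  88  86  93 102 109 111]
 [135 134 128 116  93  87  99 114 122 122 127 132 132 140]]
```

```bash
python3 - <<'E'
from h import *
best=None
q=np.array(r.state()["q"])
for w in(np.pi/2,-np.pi/2):
    o=[np.pi,0,w+.006]; k=[r.inverse_kinematics(p,o) for p in([.5375,-.026,.15],[.5372,.06,.049])]
    print(w,[None if x is None else np.round(x,2) for x in k])
    if k[0] is not None and k[1] is not None:
        d=abs(np.array(k[0])-q).max()
        if best is None or d<best[0]: best=(d,o)
o=best[1]
r.goto([.5375,-.026,.15],o)
r.move_straight([.5375,-.026,.049],.1)
s=r.state();print(s["time"],s["tcp_pos"],s["ee_rot"],s["ft_force"])
f0=s["ft_force"]
for y in(-.014,.0,.02,.045):
    r.move_straight([.5375-.006*(y+.026),y,.049],.06); s=r.state(); print(s["time"],s["tcp_pos"].round(4),(s["ft_force"]-f0).round(1))
t=cam("top");cv2.imwrite("pics/t1.png",cv2.resize(t[0][195:270,215:355,::-1],None,fx=5.7,fy=5.7,interpolation=cv2.INTER_CUBIC))
c=cam("side");cv2.imwrite("pics/s1.png",cv2.resize(c[0][185:290,255:390,::-1],None,fx=5.7,fy=5.7,interpolation=cv2.INTER_CUBIC))
E
```

```text
1.5707963267948966 [array([-0.21,  0.24,  1.73,  0.  ,  1.17, -0.22]), array([-0.05,  0.39,  1.78, -0.  ,  0.97, -0.05])]
-1.5707963267948966 [None, None]
3.7083 [ 0.538262   -0.02615949  0.04974115] [3.13995860e+00 3.45549454e-04 1.57681585e+00] [-0.33668117 -0.30403543  0.72015622]
4.0583 [ 0.5377 -0.0135  0.0494] [ 0.4  0.7 -0.1]
4.4417 [ 5.375e-01 -5.000e-04  4.930e-02] [-0.9 -4.2  2.2]
4.925 [0.5375 0.0196 0.0492] [-1.1 -4.4  2.8]
5.4917 [0.5373 0.0446 0.0492] [-0.8 -5.3  2.4]
```

View pics/t1.png

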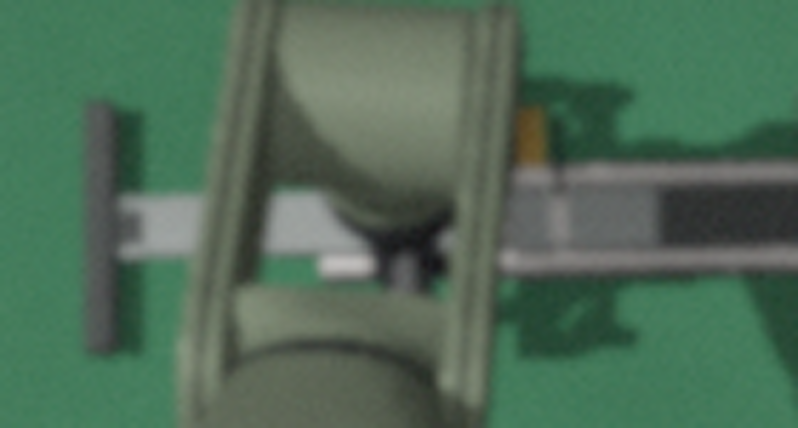

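View pics/s1.png

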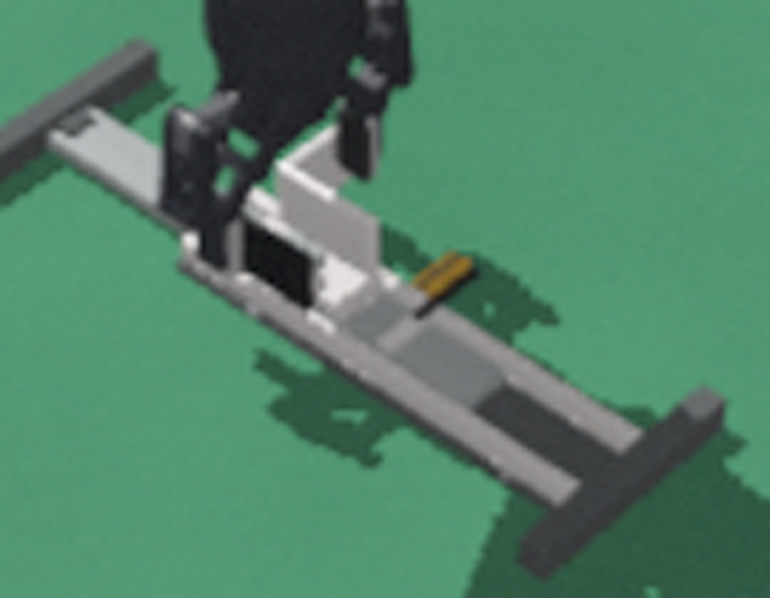

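The leg is pulled about 58 mm: its cross bar is at (102,225) in the shifted top crop. The brass is unmoved at about (532,135). In the side crop the index (447,290) lies just short of the brass's dark line (~(443,273)), and the lever is still open. Next I'll measure what remains and move most of it.

```bash
cat >> h.py <<'E'
def barmark():
    t=cam("top"); p=t[0][195:270,200:375]; h=cv2.cvtColor(p,cv2.COLOR_RGB2HSV).astype(int)
    d=[b for b in blobs((h[...,1]<60)&(h[...,2]<110)&(np.arange(p.shape[1])<45),100)]
    m=[b for b in blobs((h[...,0]<28)&(h[...,1]>110),8)]
    for n,L,z in(("bar",d,.02),("brass",m,.018)):
        for c,s in L: print(n,s,plane(t,c+[200,195],z).round(4))
def sidecrop(name):
    c=cam("side"); k=c[0][215:255,315:365]
    cv2.imwrite(name,cv2.resize(k[:,:,::-1],None,fx=14,fy=14,interpolation=cv2.INTER_CUBIC))
E
python3 - <<'E'
from h import *
barmark(); sidecrop("pics/s2a.png")
y=.0555; r.move_straight([.5375-.006*(y+.026),y,.049],.04); r.hold(.2); s=r.state(); print(s["time"],s["tcp_pos"].round(4),s["ft_force"].round(1))
barmark(); sidecrop("pics/s2b.png")
a=[cv2.imread(f"pics/s2{k}.png")[:,150:540] for k in "ab"]
cv2.imwrite("pics/s2.png",np.hstack(a))
E
```

```text
bar [30, 18, 9, 44, 270] [0.5347 0.2025 0.02  ]
brass [106, 19, 4, 9, 34] [ 0.5805 -0.0155  0.018 ]
6.3083 [0.5372 0.0551 0.0491] [ 0.3 -5.7  3.9]
bar [26, 18, 9, 44, 276] [0.5354 0.2136 0.02  ]
brass [106, 19, 3, 9, 20] [ 0.5815 -0.0131  0.018 ]
```

View pics/s2.png

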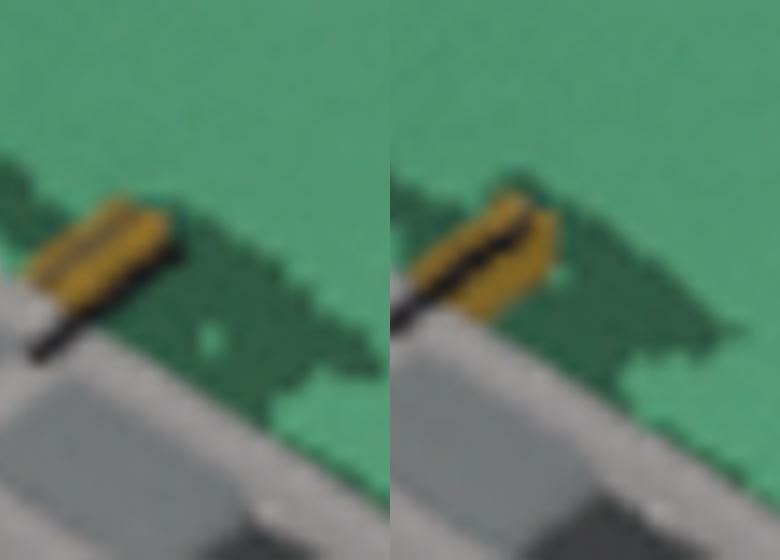

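On the left (before) the brass line runs roughly (45,284)–(140,208) with the index below it. On the right (after) the index lies nearly on the line, about 1–2 mm short once parallax is allowed for. The ray measurement also gives about 1.3 mm left. I'll go there, hold, then squeeze in two steps.

```bash
python3 - <<'E'
from h import *
y=.0573; r.move_straight([.5370,y,.049],.03); r.hold(.5); s=r.state(); print(s["time"],s["tcp_pos"].round(4),s["ft_force"].round(1))
for g in(.055,.02):
    r.command_gripper(g); r.hold(.3); s=r.state(); print(s["time"],s["tcp_pos"].round(4),s["ft_force"].round(1),s["opening"],s["grasp_force"])
barmark(); sidecrop("pics/s3.png")
c=cam("side"); cv2.imwrite("pics/s3b.png",cv2.resize(c[0][195:255,285:365,::-1],None,fx=9,fy=9,interpolation=cv2.INTER_CUBIC))
E
```

```text
7.1583 [0.5372 0.0568 0.0491] [ 0.  -5.6  4.5]
7.875 [0.5377 0.0567 0.0494] [-0.4 -5.1  4.6] 0.054835724590925776 3.8315997272729874
8.525 [0.536  0.0567 0.0495] [-2.7 -5.8  9.8] 0.028345460306329485 67.16291047632694
bar [26, 18, 9, 44, 256] [0.5346 0.2146 0.02  ]
brass [106, 20, 3, 8, 24] [ 0.5797 -0.0141  0.018 ]
```

View pics/s3b.png

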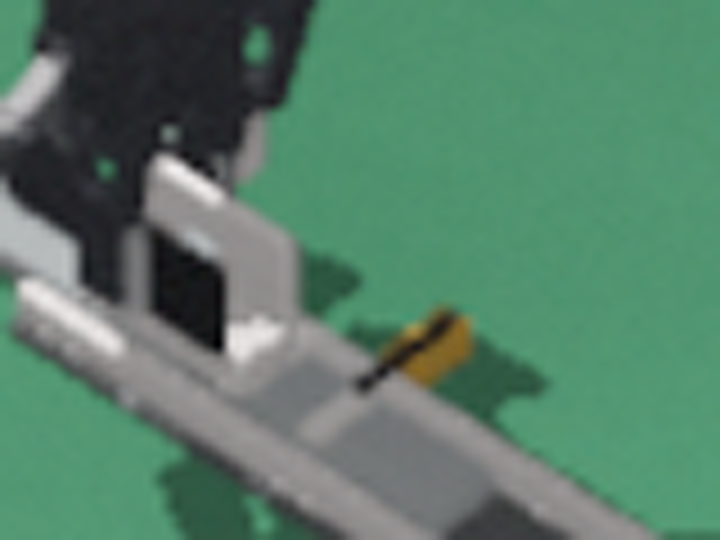

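The lever is shut (opening 28 mm, grip 67 N), and the index lies over the brass at about (405,355). The leg's travel is 70 mm, against the 70–71 mm measured as needed. I'm handing it in.

```bash
python3 -c "
from plant import r
print(r.finish_job())"
```

```text
the job is handed in; nothing more can be done
None
```

I pulled the leg out to the brass mark, squeezed the lever shut while holding it there, and handed the job in with the fingers still gripping at about 67 N; no verdict came back.

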